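# Find the recalled cuvette box

### The arm

A 6-joint arm with a two-finger parallel gripper is mounted at the origin on the work surface. World frame = base frame: x ahead of the robot, y to its left, z up, the work surface at z = 0. Lengths are in m, angles in degrees, forces in N, time in s.
With the tool pointing down it reaches from about 0.3 to 0.75 m from the base axis. Payload 8.5 kg.
Tool frame: the origin (TCP) lies on the centre line of the jaws, within the pads' length; the fingertips stand 11 mm ahead of it and the grasp point (between the pads) lies 8 mm behind it; x points along the fingers, y is the direction in which the jaws open and shut, and the axes are right-handed (so a half turn about x gives the same grasp; the last joint's range is limited). The gripper opens to 85 mm and grips with 20 to 120 N. Pads are 22 mm wide; open, the fingers measure 114 mm over their backs; the gripper's body (76 mm by 85 mm) begins 54 mm behind the grasp point. The pads swing forward as they close: fully open they stand 13 mm farther back than shut.
Start: joints at [50.976, 21.807, 74.336, -0, 83.858, -12.336], TCP at [0.247, 0.491, 0.242] pointing down, gripper open.
Joint ranges: [-178.18, 178.18], [-50.72, 133.34], [12.68, 142.11], [-81.47, 261.47], [9.98, 163.14], [-165.26, 165.26]. Speed limits (degrees/s): [136.94, 136.94, 180, 180, 180, 180].

### API

Orientations are given as a 3x3 rotation matrix whose columns are the frame's x, y, z axes.
In Python, from rig import env gives the robot as it stands.
- The arm moves only by the tool carry_out, never from a script. Its argument "motion" is a list that holds one entry, the list of rows, each a list of 7 numbers: the shift along the tool's x, y, z in cm, then the turn, a rotation vector about the tool's x, y, z in rad, then the finger opening in cm, from 0 to 8.54. A call has 1 to 5 rows; each row is the pose to reach, as a shift and turn from the pose commanded when the call began, along the tool's axes at that moment; what a row does not reach only later rows make up. A row lasts 1/12 s, in which the tool goes at most 41.7 mm and 7.16 degrees, less where a joint would pass 70% of its speed; a pose out of reach is approached as far as the arm can. A call with a gripper value outside its range is refused whole. The fingers move at their own pace and stop on an object; "grip_force" is the grip in N (left out, the last holds). Time passes only in rows, so rows that repeat a pose let the fingers close. It gives the time, the measured TCP pose, the force and the opening at its end, in the units of the state.
- env.observe(): the state, without advancing time (a new reading comes with each control period).
- env.get_image(name): name is "side" or "top" or "wrist"; returns a dict with "image" (480x640x3 uint8, red, green, blue), "fov_y" (degrees; the focal length in pixels is half the picture's height over the tangent of half this angle, whatever the lens; pixels are square), "cx", "cy" (the principal point, pixels), "R" (3x3) and "t" (3): a world point X has camera coordinates R X + t. Camera axes: x right, y down, z forward; pixel columns grow to the right and rows downward; lengths in m; the calibration is good to about 2 mm. A picture is of the moment at which its call begins. There is no depth.
- env.close_job(): hands the job in, once; it reports no verdict.
The state is a dict: "time_s": time; "q": joint angles; "qvel": joint speeds; "joint_efforts": joint torques, N m; "position": TCP position; "tool_rot": TCP orientation; "ft_force": force on the tool from outside, world axes, zero at the start; "wrist_torque": the same for the moment, N m; "grip_width": finger opening in m.
Only numpy, scipy, OpenCV 4.12 (cv2) and the standard library are available. Lean on these libraries where they do the work, as an engineer would, in place of code of your own. Each camera call takes 0.05 s, during which the arm holds its last target. There are 200 camera calls.

### The job

One of the three look-alike cuvette boxes has a red underside and is recalled: turn the boxes over to find it, and lay that one on the green mat red side up. Then move it to the yellow tray and leave it there flat, red side still up; leave the other two lying flat on the mat, either way up. Set the boxes down rather than dropping them, and do not disturb the other things on the bench.

Things in the scene. Friction and masses are not known exactly. Their poses are not given: they have to be found in the camera images.
- box_a: closed rigid cuvette box, white, grey lid, 40 (x) by 60 (y) by 26 (z) mm, 55 to 115 g. Origin: centre of its underside, z out through the lid, middle 13 mm along +z. Starts lid up. One of the three, not told which, has a red underside. Underside: rim 4 mm wide round a hollow 5 mm deep, white and empty in plain boxes, filled by a red plate to 1 mm below the rim in the marked one: seen or felt only from below
- box_b: closed rigid cuvette box, white, grey lid, 40 (x) by 60 (y) by 26 (z) mm, 55 to 115 g. Origin: centre of its underside, z out through the lid, middle 13 mm along +z. Starts lid up. One of the three, not told which, has a red underside. Underside: rim 4 mm wide round a hollow 5 mm deep, white and empty in plain boxes, filled by a red plate to 1 mm below the rim in the marked one: seen or felt only from below
- box_c: closed rigid cuvette box, white, grey lid, 40 (x) by 60 (y) by 26 (z) mm, 55 to 115 g. Origin: centre of its underside, z out through the lid, middle 13 mm along +z. Starts lid up. One of the three, not told which, has a red underside. Underside: rim 4 mm wide round a hollow 5 mm deep, white and empty in plain boxes, filled by a red plate to 1 mm below the rim in the marked one: seen or felt only from below
- mat: green rubber mat fixed to the black bench, 220 (x) by 460 (y) by 3 mm thick; the boxes lie on it in a row along its y, about 148 mm apart. Origin: centre of its underside
- tray_in (a point): centre of the inner floor of the fixed yellow recall tray: open, 150 (x) by 180 (y) by 16 mm high outside, walls 4 mm; x and y along its sides, z up
- cap: clear-white screw cap, 30 mm across, 14 mm high, on the mat; bystander. Origin: centre of its underside
- marker: blue marker pen, 12 by 120 (y) by 10 mm, lying on the mat; bystander. Origin: centre of its underside
- tape: roll of blue tape lying flat, 104 mm across, 25 mm high; bystander. Origin: centre of its underside
- cylinder: glass measuring cylinder, foot 72 mm across, 216 mm tall, easily tipped; bystander. Origin: centre of its underside
- bottle: white plastic bottle, 68 mm across, 150 mm tall; bystander. Origin: centre of its underside
- beaker: glass beaker, 80 mm across, 90 mm tall; bystander. Origin: centre of its underside
- block: bare aluminium block, 70 by 110 (y) by 45 mm; bystander. Origin: centre of its underside

How it is judged:
By the outcome, as a careful person would: the job done as asked, in the order asked, and still so for the second after the job is handed in, with the robot touching nothing.
It also fails if it takes over 72 s, if anything falls off the work surface, if the arm or the gripper's body presses on something with over 40 N, if the wrist force passes 120 N, or if a joint passes its speed limit or range.

## Working session

There is one attempt and no reset: what is moved stays moved. The work goes in short steps, Python scripts to look and compute and a tool call to move; the robot and the scene stay as the last step left them, time stands still between calls to the robot, and variables do not carry over. Pictures are saved under pics/ and viewed, on a budget of 10 in all, crops included, one or two more only if the job needs it, and the job is handed in when it is done.

Besides the shell and the picture viewer there is one more tool, called by a JSON object that holds its "method" and its "body". carry_out: Moves the arm, as the interface text tells. Its arguments: {"type":"object","properties":{"motion":{"type":"array","items":{"type":"array","items":{"type":"array","items":{"type":"number"}}}},"grip_force":{"type":"number"}},"required":["motion"]}

```bash
ls; mkdir -p pics; python3 - <<'E'
from rig import env
import cv2,numpy as np
o=env.observe();print(o)
for n in("top","side"):
    d=env.get_image(n);cv2.imwrite(f"pics/{n}0.png",d["image"][:,:,::-1]);print(n,d["fov_y"],d["cx"],d["cy"],d["R"],d["t"])
E
```

```text
pics
{'time_s': 0.0, 'q': array([ 5.09748892e+01,  2.18410993e+01,  7.43872620e+01,  4.86045960e-04,
        8.38591690e+01, -1.23374350e+01]), 'qvel': array([-0.03541814,  0.03204567, -0.08992544,  0.0037452 , -0.14734167,
       -0.03602301]), 'joint_efforts': array([-5.80957949e-04, -4.48455977e+01, -2.31286615e+01, -1.69527730e-04,
        4.69765160e-03, -3.86831388e-06]), 'position': array([0.24684249, 0.49116376, 0.24169599]), 'tool_rot': array([[-9.68479995e-04,  4.49126921e-01,  8.93467443e-01],
       [-1.18150686e-03,  8.93466724e-01, -4.49127840e-01],
       [-9.99998833e-01, -1.49060924e-03, -3.34658113e-04]]), 'ft_force': array([ 0.18950037, -0.70647756, -0.20208464]), 'wrist_torque': array([-0.00185889, -0.00163242,  0.01319681]), 'grip_width': 0.0856714985025688}
top 43.0470597783072 312.62264497399514 238.36908847940313 [[ 0.05923741 -0.99823769 -0.00352774]
 [-0.9779666  -0.05732508 -0.20073657]
 [ 0.20018058  0.01534113 -0.97963891]] [-0.00481192  0.55348142  1.32498666]
side 47.24882583824634 303.74479845180696 247.0714397828593 [[ 0.88217897 -0.47029535  0.02413615]
 [-0.22826018 -0.47187538 -0.85160491]
 [ 0.41189508  0.74575862 -0.52362823]] [-0.4863058   0.16667924  1.29359024]
```

View pics/top0.png

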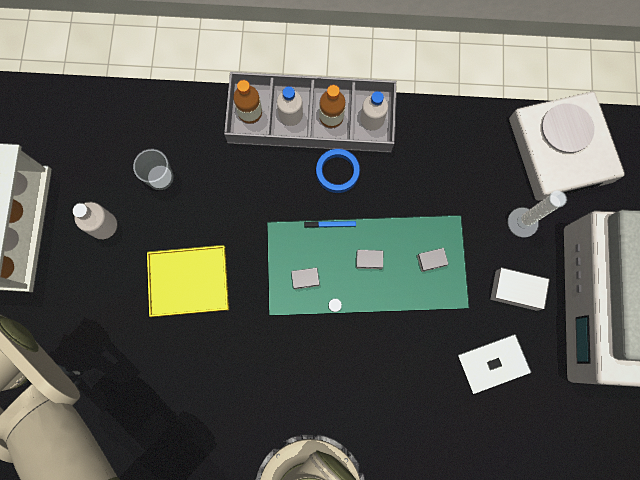

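View pics/side0.png

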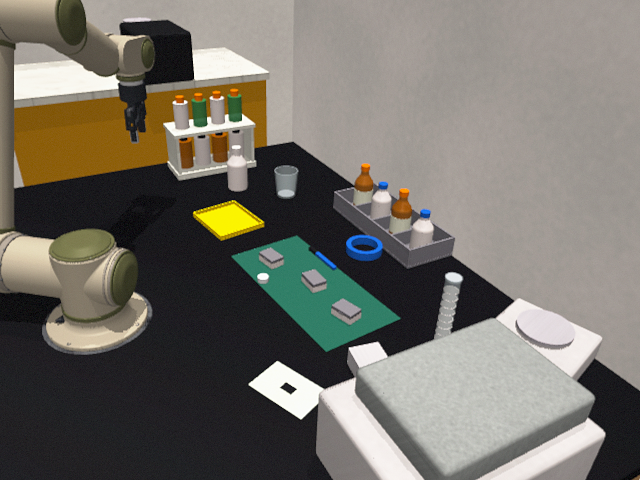

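The top view shows the three boxes at about (306,278), (370,259) and (433,260). The cap is at (335,305), the marker at (330,224), and the tray at (188,281). I'll enlarge the mat and compute poses.

```bash
cat > h.py <<'E'
from rig import env
import cv2,numpy as np
def ray(d,u,v,z):
    f=240/np.tan(np.radians(d["fov_y"]/2));R=np.array(d["R"]);t=np.array(d["t"])
    r=R.T@[(u-d["cx"])/f,(v-d["cy"])/f,1];C=-R.T@t
    return (C+r*(z-C[2])/r[2])[:2]
def proj(d,X):
    f=240/np.tan(np.radians(d["fov_y"]/2));c=np.array(d["R"])@X+d["t"]
    return c[:2]/c[2]*f+[d["cx"],d["cy"]]
E
python3 - <<'E'
from h import *
d=env.get_image("top");im=d["image"];np.set_printoptions(precision=4,suppress=True)
cv2.imwrite("pics/crop1.png",cv2.resize(im[210:320,262:472],None,fx=3.8,fy=3.8,interpolation=cv2.INTER_CUBIC)[:,:,::-1])
hsv=cv2.cvtColor(im,cv2.COLOR_RGB2HSV)
m=((hsv[...,1]<60)&(hsv[...,2]>80)).astype(np.uint8);m[:215]=0;m[312:]=0;m[:,:270]=0;m[:,465:]=0
n,l,s,c=cv2.connectedComponentsWithStats(m)
for i in range(1,n):
    if s[i,4]<30: continue
    p=np.argwhere(l==i)[:,::-1]
    w=np.array([ray(d,u,v,.029) for u,v in p]).astype(np.float32)
    r=cv2.minAreaRect(w*1000);print(s[i],c[i],w.mean(0),r)
m=((hsv[...,0]>22)&(hsv[...,0]<36)&(hsv[...,1]>120)&(hsv[...,2]>100)).astype(np.uint8)
p=np.argwhere(m)[:,::-1].astype(np.float32);w=np.array([ray(d,u,v,.016) for u,v in p if 140<u<235]).astype(np.float32)
print("tray",cv2.minAreaRect(w*1000))
for nm,u,v,z in(("cap",335,305,.014),("mk",305,224,.013),("mk",356,224,.013),("mat",268,223,.003),("mat",270,315,.003),("mat",461,216,.003),("mat",468,307,.003)):print(nm,ray(d,u,v,z))
E
```

```text
[417 248  31  24 493] [432.4604 259.0365] [ 0.5261 -0.2495] ((525.180419921875, -248.7138671875), (43.257545471191406, 65.7469482421875), 16.779190063476562)
[356 250  27  19 479] [369.5741 258.7495] [ 0.5183 -0.1053] ((517.6791381835938, -104.10684967041016), (41.940521240234375, 60.4569091796875), 3.358692169189453)
[291 267  29  22 481] [305.1143 277.6736] [0.4659 0.0399] ((464.940185546875, 39.9124870300293), (43.65530776977539, 60.40216827392578), 11.359381675720215)
[328 298  14  14 145] [334.8069 304.7931] [ 0.408 -0.031] ((408.0741271972656, -31.234128952026367), (29.28313636779785, 29.38282585144043), 74.67157745361328)
tray ((446.6796875, 311.9048767089844), (151.0127410888672, 181.97850036621094), 8.50417423248291)
cap [ 0.409  -0.0319]
mk [0.595  0.0484]
mk [ 0.602  -0.0714]
mat [0.5946 0.1365]
mat [0.3783 0.1158]
mat [ 0.6384 -0.3199]
mat [ 0.4235 -0.3382]
```

View pics/crop1.png

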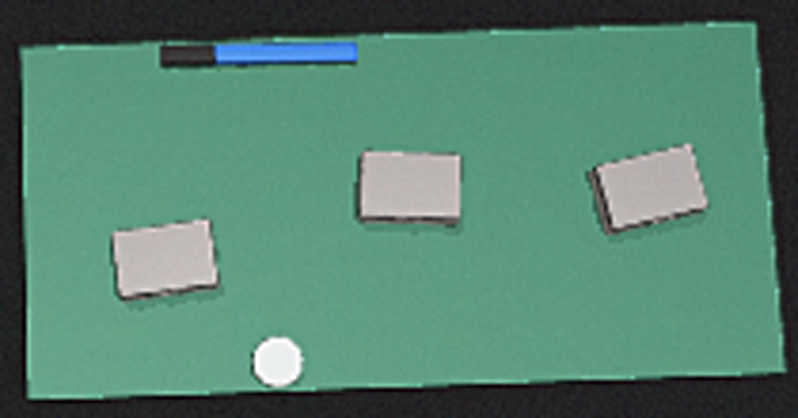

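```bash
cat >> h.py <<'E'
from scipy.spatial.transform import Rotation as Ro
np.set_printoptions(precision=4,suppress=True)
OFF=.008
def tool(psi,th):
    "psi: yaw of box x axis (jaws); th: tilt, + points towards box -y. deg"
    a=np.array([np.cos(np.radians(psi)),np.sin(np.radians(psi)),0]);b=np.array([-a[1],a[0],0]);t=np.radians(th)
    x=-np.cos(t)*np.array([0,0,1])-np.sin(t)*b
    return np.stack([x,a,np.cross(x,a)],1)
def plan(wps,start=None):
    "wps: (R,G). prints one 5-row-or-less call target per segment, tool axes, chained on rounded values"
    o=env.observe();R,p=(np.array(o["tool_rot"]),np.array(o["position"])) if start is None else start
    for Rt,G in wps:
        pt=np.array(G)+OFF*Rt[:,0]
        ang=(Ro.from_matrix(R.T@Rt)).magnitude();n=int(max(np.ceil(ang/np.radians(34)),np.ceil(np.linalg.norm(pt-p)/.19),1))
        R0,p0=R,p;w=Ro.from_matrix(R0.T@Rt).as_rotvec()
        for k in range(1,n+1):
            Rk=R0@Ro.from_rotvec(w*k/n).as_matrix();pk=p0+(pt-p0)*k/n
            s=np.round(100*R.T@(pk-p),2);v=np.round(Ro.from_matrix(R.T@Rk).as_rotvec(),3)
            rows=max(np.degrees(np.linalg.norm(v))/7.16,np.linalg.norm(s)/4.17)
            print(s.tolist(),v.tolist(),"rows>=%.1f"%rows)
            p=p+R@s/100;R=R@Ro.from_rotvec(v).as_matrix()
        print("--")
    return R,p
E
python3 - <<'E'
from h import *
d=env.get_image("top")
C={1:[(113,232),(208,220),(217,285),(120,297)],2:[(362,151),(460,154),(459,219),(359,218)],3:[(597,167),(690,146),(707,208),(613,229)]}
for k,c in C.items():
    w=np.array([ray(d,262+(u+.5)/3.8-.5,210+(v+.5)/3.8-.5,.029) for u,v in c])
    y=(w[0]+w[3]-w[1]-w[2]);x=w[0]+w[1]-w[2]-w[3]
    print(k,w.mean(0),"psi",np.degrees(np.arctan2(-y[0],y[1])),np.degrees(np.arctan2(x[1],x[0])),np.linalg.norm(y)/2,np.linalg.norm(x)/2)
    if k==1:
        c1=w.mean(0);psi=np.degrees(np.arctan2(-y[0],y[1]))
R=tool(psi,-25);b=np.array([-np.sin(np.radians(psi)),np.cos(np.radians(psi)),0])
G=np.r_[c1,.026]-.008*b
print("G",G)
plan([(R,G-.08*R[:,0]),(R,G)])
E
```

```text
1 [0.4659 0.0403] psi 10.548298261118045 10.504604356753665 0.05815914435193472 0.039682469392227915
2 [ 0.519  -0.1052] psi 2.183832622254938 0.614820200306296 0.05985631917673371 0.04052756417340006
3 [ 0.5264 -0.2511] psi 16.087865590760643 15.94426285159548 0.058427729867925715 0.03893502949087128
G [0.4674 0.0325 0.026 ]
[5.03, -11.17, 14.05] [0.302, 0.135, 0.067] rows>=4.5
[2.29, -6.64, 17.26] [0.302, 0.135, 0.067] rows>=4.5
[-0.41, -1.24, 18.59] [0.302, 0.135, 0.068] rows>=4.5
--
[8.0, 0.0, 0.0] [-0.0, 0.0, -0.001] rows>=1.9
--
```

{"method": "carry_out", "body": {"motion": [[[1.0,-2.2,2.8,0.06,0.027,0.013,7],[2.0,-4.5,5.6,0.12,0.054,0.027,7],[3.0,-6.7,8.4,0.18,0.08,0.04,7],[4.0,-8.9,11.2,0.24,0.11,0.054,7],[5.03,-11.17,14.05,0.302,0.135,0.067,7]]], "grip_force": 60}}

```text
time_s: 0.62
position: [0.3226, 0.3271, 0.1917]
tool_rot: [[-0.071, 0.698, 0.712], [0.133, 0.714, -0.687], [-0.989, 0.047, -0.144]]
ft_force: [0.8, 0.4, -0.0]
grip_width: 0.07
```

{"method": "carry_out", "body": {"motion": [[[0.46,-1.33,3.45,0.06,0.027,0.013,7],[0.92,-2.66,6.9,0.12,0.054,0.027,7],[1.37,-4.0,10.36,0.18,0.08,0.04,7],[1.83,-5.3,13.8,0.24,0.11,0.054,7],[2.29,-6.64,17.26,0.302,0.135,0.067,7]]]}}

```text
time_s: 1.03
position: [0.3982, 0.1639, 0.1415]
tool_rot: [[-0.097, 0.883, 0.459], [0.277, 0.467, -0.84], [-0.956, 0.046, -0.29]]
ft_force: [1.3, -0.1, 0.3]
grip_width: 0.0702
```

{"method": "carry_out", "body": {"motion": [[[-0.08,-0.25,3.72,0.06,0.027,0.013,7],[-0.16,-0.5,7.44,0.12,0.054,0.027,7],[-0.25,-0.75,11.15,0.18,0.08,0.04,7],[-0.33,-1.0,14.87,0.24,0.11,0.054,7],[-0.41,-1.24,18.59,0.302,0.135,0.068,7]]]}}

```text
time_s: 1.45
position: [0.4736, 0.0008, 0.0909]
tool_rot: [[-0.075, 0.984, 0.162], [0.417, 0.179, -0.891], [-0.906, 0.001, -0.424]]
ft_force: [0.5, 0.7, 0.5]
grip_width: 0.0703
```

```bash
python3 - <<'E'
from h import *
o=env.observe();print(o["time_s"],o["q"],o["position"],o["ft_force"])
psi=10.5;R=tool(psi,-25);b=np.array([-np.sin(np.radians(psi)),np.cos(np.radians(psi)),0])
G=np.array([.4659,.0403,.026])-.008*b
s=plan([(R,G-.08*R[:,0]),(R,G)])
d=env.get_image("wrist");cv2.imwrite("pics/w1.png",d["image"][:,:,::-1])
E
```

```text
1.45 [-25.2378  29.0225  96.0005  21.3712  71.4534 -45.3824] [0.4736 0.0008 0.0909] [0.4625 0.7439 0.4951]
[0.04, -0.04, -0.18] [-0.003, -0.002, -0.002] rows>=0.0
--
[8.0, 0.0, -0.0] [0.0, 0.0, 0.0] rows>=1.9
--
```

View pics/w1.png

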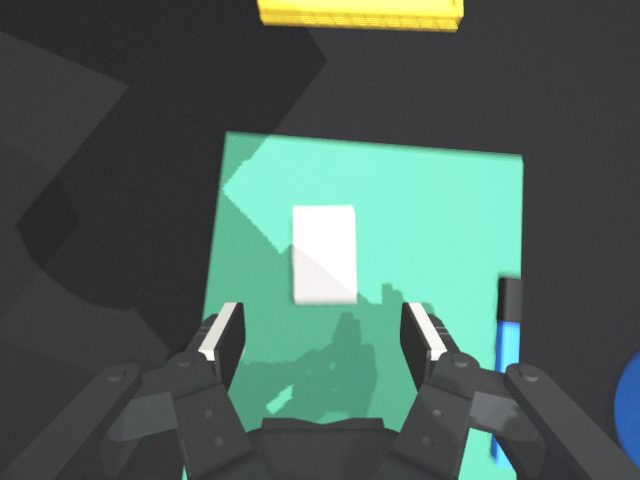

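The wrist view shows the box centred between the jaws, at about px 325 with the jaw mid-point near 322. I'll descend and grip.

{"method": "carry_out", "body": {"motion": [[[2.5,-0.04,-0.18,0,0,0,7],[5.0,-0.04,-0.18,0,0,0,7],[7.0,-0.04,-0.18,0,0,0,7],[8.0,-0.04,-0.18,0,0,0,7],[8.04,-0.04,-0.18,0,0,0,7]]]}}

```text
time_s: 1.92
position: [0.4652, 0.0387, 0.0178]
tool_rot: [[-0.08, 0.983, 0.165], [0.417, 0.183, -0.89], [-0.905, -0.002, -0.425]]
ft_force: [0.0, 0.0, 0.7]
grip_width: 0.0703
```

{"method": "carry_out", "body": {"motion": [[[0,0,0,0,0,0,3.5],[0,0,0,0,0,0,3.5],[0,0,0,0,0,0,3.5],[0,0,0,0,0,0,3.5],[0,0,0,0,0,0,3.5]]]}}

```text
time_s: 2.33
position: [0.4669, 0.0372, 0.0203]
tool_rot: [[-0.074, 0.983, 0.166], [0.415, 0.182, -0.891], [-0.907, 0.003, -0.422]]
ft_force: [-0.6, -2.7, 6.1]
grip_width: 0.0388
```

```bash
python3 - <<'E'
from h import *
o=env.observe();print(o["time_s"],o["position"],o["ft_force"],o["grip_width"])
d=env.get_image("wrist");R0=o["tool_rot"];print("cam in tool",R0.T@(-np.array(d["R"]).T@d["t"]-o["position"]))
psi=10.5;G=o["position"]-OFF*R0[:,0]
up=G+[0,0,.10]
plan([(tool(psi,-25),up),(tool(psi,65),up)])
E
```

```text
2.3333 [0.4669 0.0372 0.0203] [-0.6306 -2.7338  6.1115] 0.03878945894592767
cam in tool [-0.1311  0.0007 -0.0804]
[-9.06, 0.03, -4.22] [0.001, 0.001, -0.003] rows>=2.4
--
[-0.27, -0.0, 0.27] [0.0, -0.524, -0.0] rows>=4.2
[-0.1, -0.0, 0.36] [0.0, -0.523, -0.0] rows>=4.2
[0.1, -0.0, 0.37] [0.0, -0.524, -0.0] rows>=4.2
--
```

{"method": "carry_out", "body": {"motion": [[[-1.8,0.0,-0.84,0,0,0,3.5],[-3.6,0.0,-1.7,0,0,0,3.5],[-5.4,0.0,-2.5,0,0,0,3.5],[-7.2,0.0,-3.4,0,0,0,3.5],[-9.0,0.0,-4.2,0,0,0,3.5]]]}}

```text
time_s: 2.8
position: [0.466, 0.0376, 0.12]
tool_rot: [[-0.076, 0.983, 0.166], [0.415, 0.182, -0.891], [-0.906, 0.001, -0.422]]
ft_force: [0.1, 0.4, -1.0]
grip_width: 0.0385
```

{"method": "carry_out", "body": {"motion": [[[-0.05,0,0.05,0,-0.105,0,3.5],[-0.1,0,0.1,0,-0.21,0,3.5],[-0.15,0,0.15,0,-0.315,0,3.5],[-0.2,0,0.2,0,-0.42,0,3.5],[-0.27,0,0.27,0,-0.524,0,3.5]]]}}

```text
time_s: 3.22
position: [0.4672, 0.034, 0.121]
tool_rot: [[0.021, 0.983, 0.181], [-0.09, 0.182, -0.979], [-0.996, 0.004, 0.093]]
ft_force: [-0.5, -0.3, -1.2]
grip_width: 0.0388
```

{"method": "carry_out", "body": {"motion": [[[-0.02,0,0.07,0,-0.105,0,3.5],[-0.04,0,0.14,0,-0.21,0,3.5],[-0.06,0,0.21,0,-0.315,0,3.5],[-0.08,0,0.28,0,-0.42,0,3.5],[-0.1,0,0.36,0,-0.523,0,3.5]]]}}

```text
time_s: 3.63
position: [0.4678, 0.0309, 0.1223]
tool_rot: [[0.109, 0.983, 0.147], [-0.567, 0.183, -0.803], [-0.816, 0.004, 0.577]]
ft_force: [0.4, -0.6, -1.1]
grip_width: 0.039
```

{"method": "carry_out", "body": {"motion": [[[0.02,0,0.07,0,-0.105,0,3.5],[0.04,0,0.14,0,-0.21,0,3.5],[0.06,0,0.21,0,-0.315,0,3.5],[0.08,0,0.28,0,-0.42,0,3.5],[0.1,0,0.37,0,-0.524,0,3.5]]]}}

```text
time_s: 4.05
position: [0.4684, 0.0277, 0.1233]
tool_rot: [[0.168, 0.983, 0.073], [-0.893, 0.184, -0.412], [-0.418, 0.004, 0.908]]
ft_force: [0.1, -1.0, -0.6]
grip_width: 0.0387
```

```bash
python3 - <<'E'
from h import *
o=env.observe();print(o["time_s"],o["q"],o["position"],o["tool_rot"],o["ft_force"],o["grip_width"])
d=env.get_image("side");u,v=map(int,proj(d,o["position"]));print(u,v)
cv2.imwrite("pics/s1.png",cv2.resize(d["image"][v-70:v+70,u-90:u+90],None,fx=4,fy=4)[:,:,::-1])
E
```

```text
4.05 [ 16.3462  37.2275 101.4158 -69.1765  75.2417  47.4013] [0.4684 0.0277 0.1233] [[ 0.1683  0.983   0.0734]
 [-0.8926  0.1836 -0.4119]
 [-0.4184  0.0038  0.9083]] [ 0.1099 -1.0441 -0.5518] 0.03870039257352137
272 224
```

View pics/s1.png

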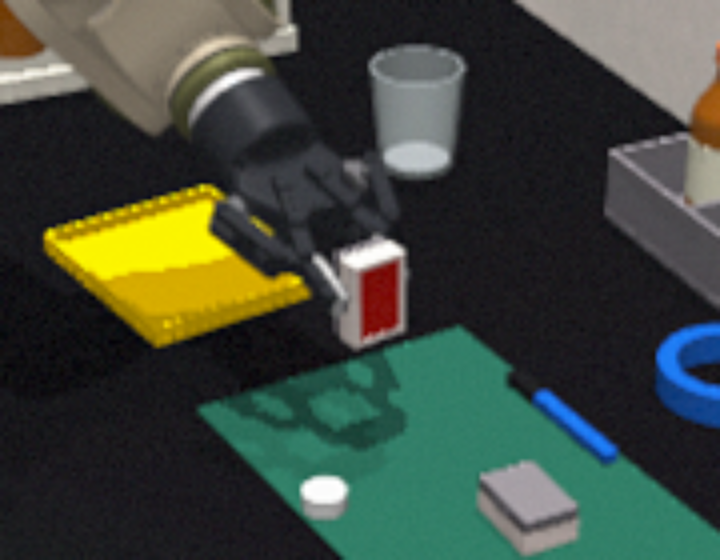

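The side view shows the first box's underside is red, near (380,298) in the crop, so this is the recalled box. Next I stand it on end, to regrasp and finish the flip.

{"method": "carry_out", "body": {"motion": [[[0.69,-0.01,-1.49,0,0,0,3.5],[1.37,-0.01,-2.98,0,0,0,3.5],[2.06,-0.02,-4.47,0,0,0,3.5],[2.74,-0.02,-5.96,0,0,0,3.5],[3.39,-0.03,-7.36,0,0,0,3.5]]]}}

```text
time_s: 4.52
position: [0.468, 0.0275, 0.041]
tool_rot: [[0.165, 0.983, 0.075], [-0.89, 0.181, -0.419], [-0.425, 0.002, 0.905]]
ft_force: [-0.3, 0.0, -0.5]
grip_width: 0.0386
```

{"method": "carry_out", "body": {"motion": [[[0.04,0,-0.09,0,0,0,3.5],[0.08,0,-0.18,0,0,0,3.5],[0.12,0,-0.25,0,0,0,3.5]]]}}

```text
time_s: 4.77
position: [0.4681, 0.0275, 0.0395]
tool_rot: [[0.166, 0.983, 0.075], [-0.891, 0.182, -0.417], [-0.423, 0.002, 0.906]]
ft_force: [-0.2, 0.2, -1.3]
grip_width: 0.0387
```

{"method": "carry_out", "body": {"motion": [[[0.04,0,-0.09,0,0,0,3.5],[0.08,0,-0.18,0,0,0,3.5]]]}}

```text
time_s: 4.93
position: [0.468, 0.0276, 0.0375]
tool_rot: [[0.166, 0.983, 0.075], [-0.891, 0.182, -0.416], [-0.423, 0.002, 0.906]]
ft_force: [-0.5, -0.0, -1.8]
grip_width: 0.0388
```

{"method": "carry_out", "body": {"motion": [[[0.04,0,-0.09,0,0,0,3.5],[0.04,0,-0.09,0,0,0,3.5]]]}}

```text
time_s: 5.1
position: [0.4679, 0.0277, 0.036]
tool_rot: [[0.166, 0.983, 0.076], [-0.891, 0.183, -0.416], [-0.423, 0.001, 0.906]]
ft_force: [-0.0, 1.0, -1.0]
grip_width: 0.0386
```

{"method": "carry_out", "body": {"motion": [[[0.04,0,-0.09,0,0,0,3.5],[0.04,0,-0.09,0,0,0,3.5]]]}}

```text
time_s: 5.27
position: [0.4679, 0.0276, 0.035]
tool_rot: [[0.166, 0.983, 0.076], [-0.891, 0.183, -0.415], [-0.422, 0.001, 0.906]]
ft_force: [-0.6, 1.1, 0.6]
grip_width: 0.0389
```

{"method": "carry_out", "body": {"motion": [[[0.04,0,-0.09,0,0,0,3.5],[0.04,0,-0.09,0,0,0,3.5]]]}}

```text
time_s: 5.43
position: [0.4679, 0.0276, 0.035]
tool_rot: [[0.166, 0.983, 0.075], [-0.892, 0.182, -0.414], [-0.42, 0.002, 0.907]]
ft_force: [-1.4, 3.4, 8.8]
grip_width: 0.0391
```

```bash
python3 - <<'E'
from h import *
o=env.observe();print(o["time_s"],o["position"],o["ft_force"],o["wrist_torque"])
d=env.get_image("side");u,v=map(int,proj(d,o["position"]));print(u,v)
cv2.imwrite("pics/s2.png",cv2.resize(d["image"][v-40:v+40,u-60:u+60],None,fx=6,fy=6)[:,:,::-1])
E
```

```text
5.4333 [0.4679 0.0276 0.035 ] [-1.3525  3.3841  8.7574] [-0.5854 -0.0852 -0.1795]
272 253
```

View pics/s2.png

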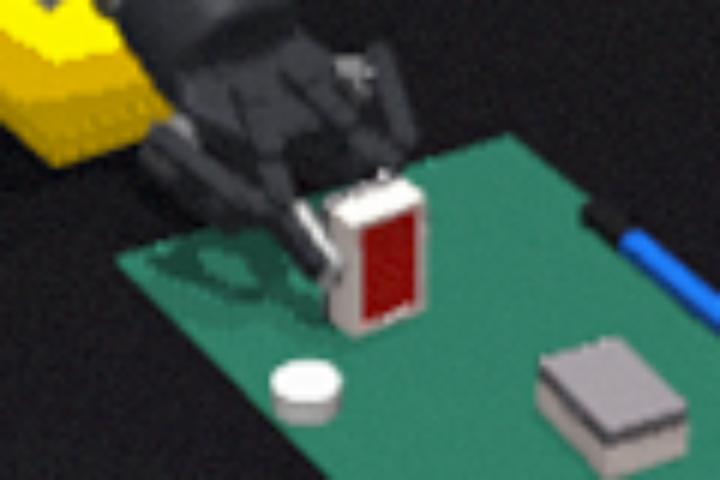

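```bash
python3 - <<'E'
from h import *
o=env.observe();psi=10.5;b=np.array([-np.sin(np.radians(psi)),np.cos(np.radians(psi)),0])
R=np.array(o["tool_rot"]);Go=o["position"]-OFF*R[:,0]
Gn=Go-.0236*b;Gn[2]=.046;print(Go,Gn)
Rn=tool(psi,-65)
plan([(R,Go-.11*R[:,0]),(tool(psi,0),Go*[1,1,0]+[0,0,.2]),(Rn,Gn-.11*Rn[:,0]),(Rn,Gn)])
E
```

```text
[0.4665 0.0348 0.0383] [0.4708 0.0116 0.046 ]
[-11.0, 0.0, 0.0] [0.0, 0.0, 0.0] rows>=2.6
--
[1.87, 0.01, 6.97] [-0.0, 0.568, -0.001] rows>=4.5
[-2.17, 0.02, 6.88] [-0.001, 0.569, -0.001] rows>=4.6
--
[5.14, -0.0, 5.8] [0.0, 0.567, 0.0] rows>=4.5
[1.22, -0.0, 7.66] [0.0, 0.567, 0.0] rows>=4.5
--
[11.0, -0.0, -0.0] [0.0, 0.0, 0.0] rows>=2.6
--
```

{"method": "carry_out", "body": {"motion": [[[0,0,0,0,0,0,4.2],[0,0,0,0,0,0,4.6],[0,0,0,0,0,0,5.2],[0,0,0,0,0,0,6],[0,0,0,0,0,0,6.5]]]}}

```text
time_s: 5.9
position: [0.4678, 0.0276, 0.0337]
tool_rot: [[0.166, 0.983, 0.076], [-0.891, 0.182, -0.416], [-0.423, 0.001, 0.906]]
ft_force: [-0.2, 0.1, -0.3]
grip_width: 0.0652
```

{"method": "carry_out", "body": {"motion": [[[-1.5,0,0,0,0,0,6.5],[-4,0,0,0,0,0,6.5],[-7,0,0,0,0,0,6.5],[-10,0,0,0,0,0,6.5],[-11,0,0,0,0,0,6.5]]]}}

```text
time_s: 6.32
position: [0.4496, 0.1284, 0.0816]
tool_rot: [[0.169, 0.983, 0.075], [-0.89, 0.185, -0.417], [-0.424, 0.003, 0.906]]
ft_force: [-0.1, -0.1, -0.1]
grip_width: 0.0649
```

{"method": "carry_out", "body": {"motion": [[[0.37,0,1.39,0,0.113,0,6.5],[0.75,0,2.79,0,0.227,0,6.5],[1.12,0,4.18,0,0.34,0,6.5],[1.5,0,5.58,0,0.454,0,6.5],[1.87,0,6.97,0,0.568,0,6.5]]]}}

```text
time_s: 6.73
position: [0.4581, 0.0796, 0.1363]
tool_rot: [[0.1, 0.983, 0.154], [-0.523, 0.184, -0.832], [-0.846, 0.003, 0.533]]
ft_force: [-0.3, 0.6, -0.8]
grip_width: 0.0651
```

{"method": "carry_out", "body": {"motion": [[[-0.43,0,1.37,0,0.113,0,6.5],[-0.87,0,2.75,0,0.227,0,6.5],[-1.3,0,4.13,0,0.34,0,6.5],[-1.74,0,5.5,0,0.454,0,6.5],[-2.17,0,6.88,0,0.569,0,6.5]]]}}

```text
time_s: 7.15
position: [0.4664, 0.0336, 0.1919]
tool_rot: [[0.002, 0.983, 0.183], [0.008, 0.183, -0.983], [-1.0, 0.003, -0.008]]
ft_force: [1.2, 1.0, -0.9]
grip_width: 0.0648
```

{"method": "carry_out", "body": {"motion": [[[1.03,0,1.16,0,0.113,0,6.5],[2.06,0,2.32,0,0.227,0,6.5],[3.08,0,3.48,0,0.34,0,6.5],[4.11,0,4.64,0,0.454,0,6.5],[5.14,0,5.8,0,0.567,0,6.5]]]}}

```text
time_s: 7.57
position: [0.4769, -0.0239, 0.139]
tool_rot: [[-0.096, 0.984, 0.153], [0.535, 0.181, -0.825], [-0.839, 0.002, -0.543]]
ft_force: [0.6, 0.5, -0.4]
grip_width: 0.065
```

{"method": "carry_out", "body": {"motion": [[[0.24,0,1.53,0,0.113,0,6.5],[0.49,0,3.06,0,0.227,0,6.5],[0.73,0,4.6,0,0.34,0,6.5],[0.98,0,6.13,0,0.454,0,6.5],[1.22,0,7.66,0,0.567,0,6.5]]]}}

```text
time_s: 7.98
position: [0.4874, -0.081, 0.0869]
tool_rot: [[-0.164, 0.984, 0.076], [0.895, 0.181, -0.409], [-0.416, 0.001, -0.909]]
ft_force: [0.5, 1.0, 0.9]
grip_width: 0.065
```

```bash
python3 - <<'E'
from h import *
o=env.observe();print(o["time_s"],o["q"],o["position"],o["tool_rot"])
Rn=tool(10.5,-65);Gn=np.array([.4708,.0116,.046]);plan([(Rn,Gn-.11*Rn[:,0]),(Rn,Gn)])
d=env.get_image("wrist");im=d["image"];s=env.get_image("side");e=s["image"][180:320,180:367]
cv2.imwrite("pics/w2.png",np.hstack([cv2.resize(im,(400,300)),cv2.resize(e,(400,300))])[:,:,::-1])
E
```

```text
7.9833 [-40.8775  47.2957  82.862   36.2735 105.9013 -60.2256] [ 0.4874 -0.081   0.0869] [[-0.164   0.9835  0.0757]
 [ 0.8945  0.1807 -0.4089]
 [-0.4159  0.0007 -0.9094]]
[0.05, 0.05, -0.27] [-0.0, -0.007, -0.002] rows>=0.1
--
[11.0, 0.01, 0.01] [-0.0, -0.0, 0.0] rows>=2.6
--
```

View pics/w2.png

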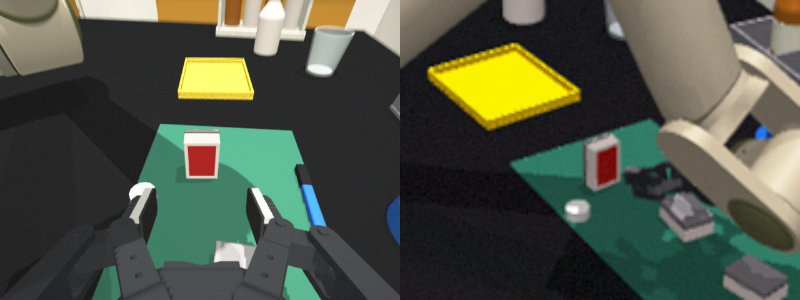

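The box stands upright and centred, with its red face at (202,160) in the wrist view. The other things are undisturbed, so I approach and regrasp.

{"method": "carry_out", "body": {"motion": [[[3.0,0.05,-0.2,0,0,0,6.5],[6.0,0.05,-0.2,0,0,0,6.5],[9.0,0.05,-0.2,0,0,0,6.5],[10.5,0.05,-0.2,0,0,0,6.5],[11.0,0.05,-0.2,0,0,0,6.5]]]}}

```text
time_s: 8.5
position: [0.4684, 0.022, 0.0433]
tool_rot: [[-0.168, 0.983, 0.077], [0.891, 0.185, -0.414], [-0.421, -0.001, -0.907]]
ft_force: [0.6, -0.0, 0.5]
grip_width: 0.0652
```

{"method": "carry_out", "body": {"motion": [[[0,0,0,0,0,0,5],[0,0,0,0,0,0,4.2],[0,0,0,0,0,0,3.5],[0,0,0,0,0,0,3.5],[0,0,0,0,0,0,3.5]]]}}

```text
time_s: 8.92
position: [0.4704, 0.0186, 0.0439]
tool_rot: [[-0.163, 0.983, 0.079], [0.892, 0.181, -0.414], [-0.421, 0.003, -0.907]]
ft_force: [0.8, -3.6, 6.7]
grip_width: 0.0386
```

```bash
python3 - <<'E'
from h import *
o=env.observe();psi=10.5;R=np.array(o["tool_rot"]);th=np.degrees(np.arctan2(-R[:,0]@[-np.sin(np.radians(psi)),np.cos(np.radians(psi)),0],-R[2,0]))
G=o["position"]-OFF*R[:,0];print(o["time_s"],o["position"],o["grip_width"],o["ft_force"],th,G)
b=np.array([-np.sin(np.radians(psi)),np.cos(np.radians(psi)),0])
# flip in the air, then flat with box middle about on its old place, 10 mm back
up=G+[0,0,.08]
F=G-.005*b;F[2]=.030
plan([(tool(psi,th),up),(tool(psi,th+90),F+[0,0,.06]),(tool(psi,th+90),F)])
E
```

```text
8.9167 [0.4704 0.0186 0.0439] 0.0386381299076041 [ 0.761  -3.5767  6.6673] -65.09022375335807 [0.4717 0.0115 0.0472]
[-3.37, 0.02, -7.26] [0.002, 0.0, -0.002] rows>=1.9
--
[0.11, -0.0, 1.46] [0.0, -0.524, 0.0] rows>=4.2
[0.82, -0.0, 1.22] [0.0, -0.523, 0.0] rows>=4.2
[1.32, -0.0, 0.64] [0.0, -0.524, 0.0] rows>=4.2
--
[5.44, -0.0, -2.53] [0.0, 0.0, 0.0] rows>=1.4
--
```

{"method": "carry_out", "body": {"motion": [[[-0.67,0,-1.45,0,0,0,3.5],[-1.35,0,-2.9,0,0,0,3.5],[-2.0,0,-4.36,0,0,0,3.5],[-2.7,0,-5.8,0,0,0,3.5],[-3.37,0,-7.26,0,0,0,3.5]]]}}

```text
time_s: 9.33
position: [0.4699, 0.0189, 0.1239]
tool_rot: [[-0.164, 0.983, 0.078], [0.892, 0.182, -0.415], [-0.422, 0.001, -0.907]]
ft_force: [0.2, 0.2, -1.3]
grip_width: 0.0391
```

{"method": "carry_out", "body": {"motion": [[[0.02,0,0.29,0,-0.105,0,3.5],[0.04,0,0.58,0,-0.21,0,3.5],[0.07,0,0.88,0,-0.314,0,3.5],[0.09,0,1.17,0,-0.42,0,3.5],[0.11,0,1.46,0,-0.524,0,3.5]]]}}

```text
time_s: 9.75
position: [0.4712, 0.0133, 0.1098]
tool_rot: [[-0.101, 0.983, 0.15], [0.561, 0.181, -0.808], [-0.822, 0.003, -0.57]]
ft_force: [-0.3, -0.7, -1.7]
grip_width: 0.0389
```

{"method": "carry_out", "body": {"motion": [[[0.16,0,0.24,0,-0.105,0,3.5],[0.33,0,0.49,0,-0.21,0,3.5],[0.49,0,0.73,0,-0.314,0,3.5],[0.66,0,0.98,0,-0.42,0,3.5],[0.82,0,1.22,0,-0.523,0,3.5]]]}}

```text
time_s: 10.17
position: [0.4722, 0.0086, 0.0964]
tool_rot: [[-0.012, 0.983, 0.181], [0.083, 0.182, -0.98], [-0.996, 0.003, -0.084]]
ft_force: [-0.5, -0.9, -1.5]
grip_width: 0.0388
```

{"method": "carry_out", "body": {"motion": [[[0.26,0,0.13,0,-0.105,0,3.5],[0.53,0,0.26,0,-0.21,0,3.5],[0.79,0,0.38,0,-0.314,0,3.5],[1.06,0,0.51,0,-0.42,0,3.5],[1.32,0,0.64,0,-0.524,0,3.5]]]}}

```text
time_s: 10.58
position: [0.4732, 0.004, 0.0828]
tool_rot: [[0.081, 0.983, 0.163], [-0.418, 0.183, -0.89], [-0.905, 0.004, 0.426]]
ft_force: [-0.7, -1.1, -1.6]
grip_width: 0.039
```

```bash
python3 - <<'E'
from h import *
o=env.observe();R=np.array(o["tool_rot"]);G=o["position"]-OFF*R[:,0];print(o["time_s"],G,R,o["ft_force"])
F=G.copy();F[2]=.032;plan([(R,F)])
d=env.get_image("side");u,v=map(int,proj(d,o["position"]))
cv2.imwrite("pics/s3.png",cv2.resize(d["image"][v-50:v+50,u-65:u+65],None,fx=6,fy=6)[:,:,::-1])
E
```

```text
10.5833 [0.4726 0.0073 0.09  ] [[ 0.0815  0.9832  0.1635]
 [-0.4177  0.1826 -0.89  ]
 [-0.9049  0.0042  0.4256]] [-0.6551 -1.0659 -1.5896]
[5.25, -0.02, -2.47] [0.0, 0.0, 0.0] rows>=1.4
--
```

View pics/s3.png

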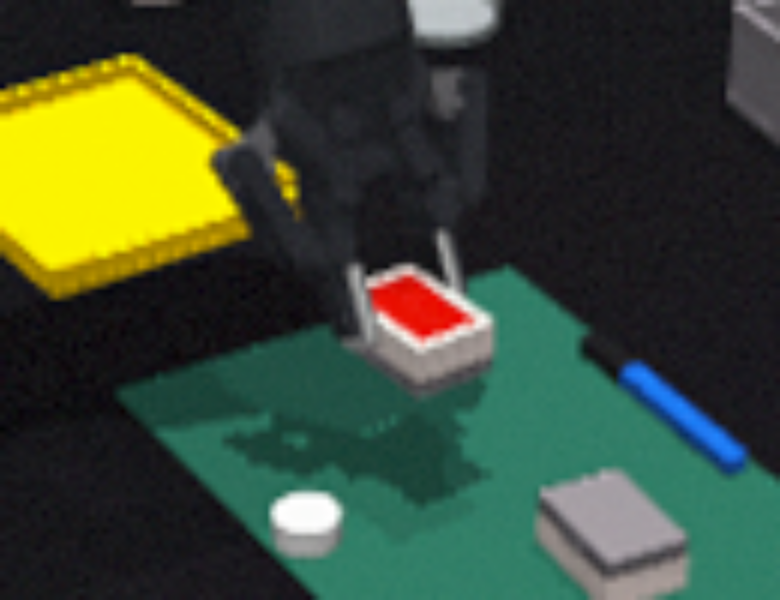

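The box is held red side up and level, with the red at (420,305) in the crop. I'll lower it to the mat.

{"method": "carry_out", "body": {"motion": [[[1.3,0,-0.62,0,0,0,3.5],[2.6,0,-1.23,0,0,0,3.5],[3.9,-0.01,-1.85,0,0,0,3.5],[5.0,-0.02,-2.35,0,0,0,3.5],[5.25,-0.02,-2.47,0,0,0,3.5]]]}}

```text
time_s: 11.05
position: [0.4719, 0.004, 0.0227]
tool_rot: [[0.075, 0.983, 0.165], [-0.412, 0.181, -0.893], [-0.908, -0.002, 0.419]]
ft_force: [-1.0, -0.6, -0.9]
grip_width: 0.0387
```

{"method": "carry_out", "body": {"motion": [[[0.09,0,-0.04,0,0,0,3.5],[0.09,0,-0.04,0,0,0,3.5]]]}}

```text
time_s: 11.22
position: [0.4727, 0.0041, 0.0235]
tool_rot: [[0.078, 0.983, 0.164], [-0.413, 0.182, -0.892], [-0.907, 0.001, 0.42]]
ft_force: [0.7, -0.7, -0.8]
grip_width: 0.0388
```

{"method": "carry_out", "body": {"motion": [[[0.09,0,-0.04,0,0,0,3.5],[0.09,0,-0.04,0,0,0,3.5]]]}}

```text
time_s: 11.38
position: [0.4727, 0.0043, 0.0227]
tool_rot: [[0.079, 0.983, 0.165], [-0.413, 0.182, -0.892], [-0.907, 0.002, 0.421]]
ft_force: [-0.2, -0.3, -1.3]
grip_width: 0.0386
```

{"method": "carry_out", "body": {"motion": [[[0.09,0,-0.04,0,0,0,3.5],[0.09,0,-0.04,0,0,0,3.5]]]}}

```text
time_s: 11.55
position: [0.4727, 0.0044, 0.0217]
tool_rot: [[0.079, 0.983, 0.165], [-0.414, 0.183, -0.892], [-0.907, 0.002, 0.421]]
ft_force: [-1.6, -0.1, 2.6]
grip_width: 0.0385
```

{"method": "carry_out", "body": {"motion": [[[0.06,0,-0.03,0,0,0,3.5],[0.06,0,-0.03,0,0,0,3.5]]]}}

```text
time_s: 11.72
position: [0.4727, 0.0044, 0.0216]
tool_rot: [[0.079, 0.983, 0.165], [-0.414, 0.183, -0.892], [-0.907, 0.002, 0.422]]
ft_force: [-2.6, 2.5, 12.0]
grip_width: 0.0387
```

{"method": "carry_out", "body": {"motion": [[[0,0,0,0,0,0,4.2],[0,0,0,0,0,0,4.6],[0,0,0,0,0,0,5.2],[0,0,0,0,0,0,6],[0,0,0,0,0,0,6.5]]]}}

```text
time_s: 12.13
position: [0.4724, 0.0044, 0.0204]
tool_rot: [[0.077, 0.983, 0.165], [-0.414, 0.182, -0.892], [-0.907, 0.001, 0.421]]
ft_force: [-1.0, 1.0, -0.8]
grip_width: 0.0649
```

{"method": "carry_out", "body": {"motion": [[[-1.5,0,0,0,0,0,6.5],[-4,0,0,0,0,0,6.5],[-7,0,0,0,0,0,6.5],[-10,0,0,0,0,0,6.5],[-10,0,0,0,0,0,6.5]]]}}

```text
time_s: 12.55
position: [0.4661, 0.0474, 0.1153]
tool_rot: [[0.085, 0.983, 0.164], [-0.413, 0.184, -0.892], [-0.907, 0.008, 0.421]]
ft_force: [0.3, 0.1, 0.7]
grip_width: 0.0647
```

```bash
python3 - <<'E'
from h import *
d=env.get_image("top");im=d["image"]
hsv=cv2.cvtColor(im,cv2.COLOR_RGB2HSV)
m=(((hsv[...,0]<8)|(hsv[...,0]>172))&(hsv[...,1]>120)&(hsv[...,2]>60)).astype(np.uint8);m[:230]=0;m[330:]=0;m[:,:270]=0;m[:,465:]=0
w=np.array([ray(d,u,v,.028) for v,u in np.argwhere(m)]).astype(np.float32);print(len(w))
print(w.mean(0),cv2.minAreaRect(w*1000))
print(env.observe()["position"],env.observe()["time_s"])
cv2.imwrite("pics/t2.png",cv2.resize(im[200:330,140:400],None,fx=3,fy=3,interpolation=cv2.INTER_CUBIC)[:,:,::-1])
E
```

```text
296
[ 0.4741 -0.0045] ((474.07958984375, -4.36082649230957), (30.583627700805664, 50.63300323486328), 10.116957664489746)
[0.4655 0.0467 0.1132] 12.6
```

View pics/t2.png

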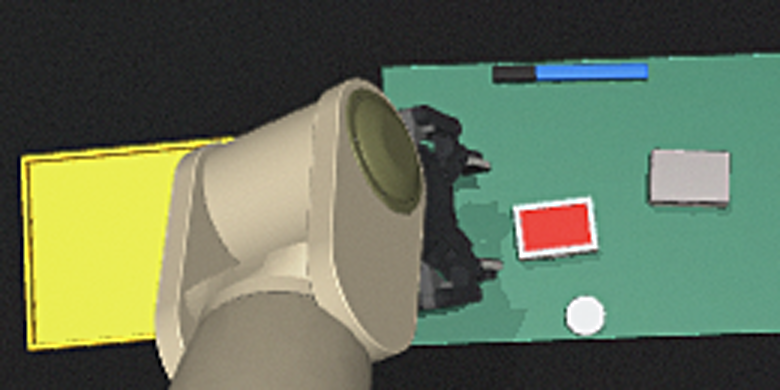

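The box lies flat on the mat red side up, at (555,228) in the crop, and its centre measures (0.474, -0.0045). Next is a straight-down grasp for the tray.

```bash
python3 - <<'E'
from h import *
psi=10;R=tool(psi,0);G=np.array([.4741-.001,-.0045+.005,.025])
Rt=tool(8.5,0)
plan([(R,G+[0,0,.07]),(R,G),(R,G+[0,0,.09]),(Rt,np.array([.4467,.3119+.005,.115])),(Rt,np.array([.4467,.3119+.005,.032]))])
E
```

```text
[4.34, -0.12, 3.14] [0.009, 0.435, -0.008] rows>=3.5
--
[7.0, -0.0, 0.0] [0.0, -0.0, -0.0] rows>=1.7
--
[-9.0, -0.0, 0.0] [0.0, -0.0, -0.0] rows>=2.2
--
[0.0, 1.45, -15.81] [0.013, -0.0, -0.0] rows>=3.8
[0.01, 1.24, -15.82] [0.013, -0.0, -0.0] rows>=3.8
--
[8.3, 0.0, -0.0] [0.0, -0.0, -0.0] rows>=2.0
--
```

{"method": "carry_out", "body": {"motion": [[[0.9,0,0.6,0,0.087,0,6],[1.7,0,1.2,0,0.174,0,6],[2.6,-0.1,1.9,0,0.26,0,6],[3.5,-0.1,2.5,0,0.35,0,6],[4.34,-0.12,3.14,0.009,0.435,-0.008,6]]]}}

```text
time_s: 13.02
position: [0.4717, -0.0011, 0.0841]
tool_rot: [[-0.006, 0.985, 0.171], [0.004, 0.172, -0.985], [-1.0, -0.005, -0.005]]
ft_force: [-0.2, 0.2, -0.5]
grip_width: 0.0598
```

{"method": "carry_out", "body": {"motion": [[[2,0,0,0,0,0,6],[4,0,0,0,0,0,6],[6,0,0,0,0,0,6],[6.8,0,0,0,0,0,6],[7,0,0,0,0,0,6]]]}}

```text
time_s: 13.43
position: [0.4706, -0.0005, 0.0131]
tool_rot: [[-0.009, 0.985, 0.172], [0.001, 0.172, -0.985], [-1.0, -0.009, -0.002]]
ft_force: [0.1, -0.8, 0.1]
grip_width: 0.06
```

{"method": "carry_out", "body": {"motion": [[[0,0,0,0,0,0,5],[0,0,0,0,0,0,4.2],[0,0,0,0,0,0,3.5],[0,0,0,0,0,0,3.5],[0,0,0,0,0,0,3.5]]]}}

```text
time_s: 13.85
position: [0.4722, -0.0004, 0.0159]
tool_rot: [[-0.003, 0.985, 0.172], [-0.001, 0.172, -0.985], [-1.0, -0.003, 0.0]]
ft_force: [-1.2, 0.2, 7.1]
grip_width: 0.0388
```

{"method": "carry_out", "body": {"motion": [[[-1.2,0,0,0,0,0,3.5],[-3,0,0,0,0,0,3.5],[-5,0,0,0,0,0,3.5],[-7,0,0,0,0,0,3.5],[-9,0,0,0,0,0,3.5]]]}}

```text
time_s: 14.27
position: [0.4719, -0.0002, 0.1062]
tool_rot: [[-0.005, 0.985, 0.172], [-0.0, 0.172, -0.985], [-1.0, -0.005, -0.001]]
ft_force: [0.1, 0.7, -1.4]
grip_width: 0.039
```

{"method": "carry_out", "body": {"motion": [[[0,0.2,-2.5,0,0,0,3.5],[0,0.5,-6,0.004,0,0,3.5],[0,0.85,-9.5,0.007,0,0,3.5],[0,1.15,-12.8,0.01,0,0,3.5],[0,1.45,-15.81,0.013,0,0,3.5]]]}}

```text
time_s: 14.68
position: [0.4586, 0.1597, 0.1054]
tool_rot: [[-0.005, 0.987, 0.159], [-0.0, 0.16, -0.987], [-1.0, -0.005, -0.001]]
ft_force: [0.8, -0.3, -0.7]
grip_width: 0.0387
```

{"method": "carry_out", "body": {"motion": [[[0,0.25,-3.4,0,0,0,3.5],[0,0.5,-6.8,0.004,0,0,3.5],[0,0.85,-10.2,0.007,0,0,3.5],[0,1.1,-13.6,0.01,0,0,3.5],[0,1.24,-15.82,0.013,0,0,3.5]]]}}

```text
time_s: 15.1
position: [0.4454, 0.3188, 0.1053]
tool_rot: [[-0.004, 0.989, 0.148], [0.0, 0.148, -0.989], [-1.0, -0.004, -0.001]]
ft_force: [0.2, -1.3, 0.2]
grip_width: 0.0392
```

{"method": "carry_out", "body": {"motion": [[[1.5,0,0,0,0,0,3.5],[3.5,0,0,0,0,0,3.5],[5.5,0,0,0,0,0,3.5],[7.2,0,0,0,0,0,3.5],[8.0,0,0,0,0,0,3.5]]]}}

```text
time_s: 15.52
position: [0.4448, 0.3157, 0.0233]
tool_rot: [[-0.008, 0.989, 0.147], [-0.001, 0.147, -0.989], [-1.0, -0.008, 0.0]]
ft_force: [-0.0, -1.2, -1.5]
grip_width: 0.0387
```

{"method": "carry_out", "body": {"motion": [[[0.1,0,0,0,0,0,3.5],[0.2,0,0,0,0,0,3.5],[0.2,0,0,0,0,0,3.5]]]}}

```text
time_s: 15.77
position: [0.4462, 0.3162, 0.0239]
tool_rot: [[-0.004, 0.989, 0.146], [0.0, 0.146, -0.989], [-1.0, -0.004, -0.001]]
ft_force: [-0.5, -0.4, -0.2]
grip_width: 0.0386
```

{"method": "carry_out", "body": {"motion": [[[0.1,0,0,0,0,0,3.5],[0.2,0,0,0,0,0,3.5],[0.3,0,0,0,0,0,3.5],[0.3,0,0,0,0,0,3.5]]]}}

```text
time_s: 16.1
position: [0.4458, 0.316, 0.0202]
tool_rot: [[-0.005, 0.989, 0.147], [-0.0, 0.147, -0.989], [-1.0, -0.005, -0.001]]
ft_force: [-0.4, -0.4, -1.1]
grip_width: 0.0389
```

{"method": "carry_out", "body": {"motion": [[[0.1,0,0,0,0,0,3.5],[0.1,0,0,0,0,0,3.5]]]}}

```text
time_s: 16.27
position: [0.4458, 0.316, 0.019]
tool_rot: [[-0.005, 0.989, 0.147], [-0.0, 0.147, -0.989], [-1.0, -0.005, -0.001]]
ft_force: [0.6, 1.1, -1.4]
grip_width: 0.0392
```

{"method": "carry_out", "body": {"motion": [[[0.1,0,0,0,0,0,3.5],[0.1,0,0,0,0,0,3.5]]]}}

```text
time_s: 16.43
position: [0.4457, 0.316, 0.0179]
tool_rot: [[-0.005, 0.989, 0.147], [-0.0, 0.147, -0.989], [-1.0, -0.005, -0.0]]
ft_force: [-0.5, 0.2, -1.3]
grip_width: 0.0389
```

{"method": "carry_out", "body": {"motion": [[[0.1,0,0,0,0,0,3.5],[0.1,0,0,0,0,0,3.5]]]}}

```text
time_s: 16.6
position: [0.4458, 0.316, 0.017]
tool_rot: [[-0.005, 0.989, 0.147], [-0.0, 0.147, -0.989], [-1.0, -0.005, -0.001]]
ft_force: [0.2, 0.6, -0.8]
grip_width: 0.0389
```

{"method": "carry_out", "body": {"motion": [[[0.08,0,0,0,0,0,3.5],[0.08,0,0,0,0,0,3.5]]]}}

```text
time_s: 16.77
position: [0.4458, 0.3161, 0.0169]
tool_rot: [[-0.004, 0.989, 0.147], [-0.0, 0.147, -0.989], [-1.0, -0.004, -0.001]]
ft_force: [-1.7, -1.7, 6.2]
grip_width: 0.039
```

{"method": "carry_out", "body": {"motion": [[[0,0,0,0,0,0,4.2],[0,0,0,0,0,0,4.6],[0,0,0,0,0,0,5.2],[0,0,0,0,0,0,6],[0,0,0,0,0,0,6]]]}}

```text
time_s: 17.18
position: [0.4458, 0.316, 0.0162]
tool_rot: [[-0.005, 0.989, 0.147], [-0.0, 0.147, -0.989], [-1.0, -0.005, -0.0]]
ft_force: [0.2, 0.8, 0.1]
grip_width: 0.0604
```

{"method": "carry_out", "body": {"motion": [[[-1.5,0,0,0,0,0,6],[-4.5,0,0,0,0,0,6],[-8,0,0,0,0,0,6],[-12,0,0,0,0,0,6],[-16,0,0,0,0,0,6]]]}}

```text
time_s: 17.6
position: [0.4461, 0.3158, 0.1778]
tool_rot: [[-0.006, 0.989, 0.147], [-0.001, 0.147, -0.989], [-1.0, -0.006, -0.0]]
ft_force: [0.6, 0.3, 0.5]
grip_width: 0.06
```

{"method": "carry_out", "body": {"motion": [[[-1,-2,-1,0,0,0,6],[-2,-4,-3,0,0,0,6],[-3,-6,-6,0,0,0,6],[-4,-8,-9,0,0,0,6],[-5,-9,-12,0,0,0,6]]]}}

```text
time_s: 18.02
position: [0.3379, 0.4222, 0.2276]
tool_rot: [[-0.005, 0.989, 0.147], [-0.0, 0.147, -0.989], [-1.0, -0.005, -0.001]]
ft_force: [0.6, -0.4, 0.6]
grip_width: 0.0598
```

```bash
python3 - <<'E'
from h import *
d=env.get_image("top");s=env.get_image("side");print(env.observe()["time_s"],env.observe()["qvel"])
a=cv2.resize(d["image"][130:330,130:480],(800,457));e=cv2.resize(s["image"][160:360,170:430],(185,142))
e=cv2.resize(s["image"][180:290,180:380],(260,143))
c=np.zeros((600,800,3),np.uint8);c[:457]=a;c[457:,:260]=e
cv2.imwrite("pics/f.png",c[:,:,::-1])
E
```

```text
18.1167 [-4.2854  0.5641  3.5311 -1.5154 -1.8744 -3.5086]
```

View pics/f.png

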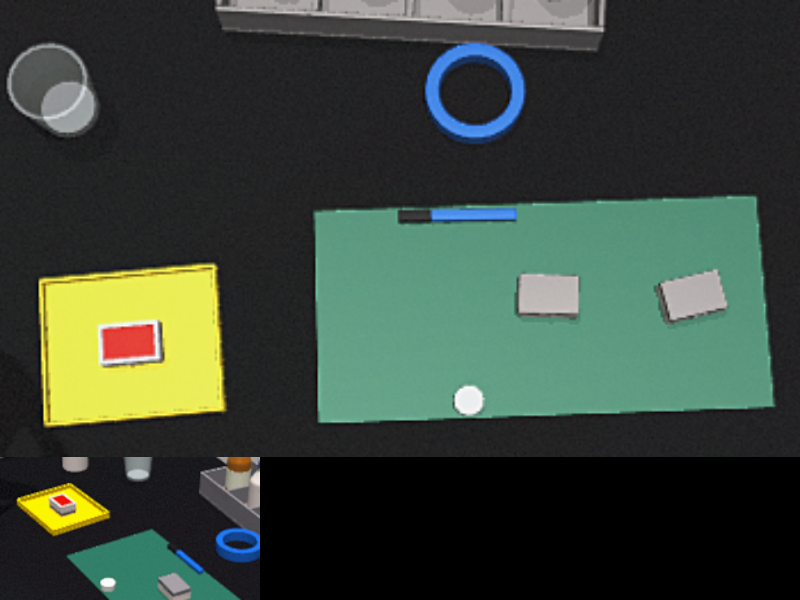

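The recalled box lies flat and red side up in the tray, at (130,342). The other boxes, the cap and the marker are where they started.

{"method": "carry_out", "body": {"motion": [[[0,0,0,0,0,0,6],[0,0,0,0,0,0,6],[0,0,0,0,0,0,6],[0,0,0,0,0,0,6],[0,0,0,0,0,0,6]]]}}

```text
time_s: 18.53
position: [0.3407, 0.4209, 0.2265]
tool_rot: [[-0.005, 0.989, 0.145], [-0.001, 0.145, -0.989], [-1.0, -0.005, -0.0]]
ft_force: [-0.6, 0.1, -0.6]
grip_width: 0.0604
```

```bash
python3 -c "
from rig import env
print(env.observe()['time_s']);print(env.close_job())"
```

```text
18.5333
the job is handed in; nothing more can be done
None
```

The recalled box is in the yellow tray, flat and red side up, and the job is handed in at 18.5 s of the 72 s allowed.

- **Finding it:** The first box I turned, the leftmost in the top view, had the red underside. I did not turn the other two; they stay where they were, lid up on the mat.
- **Moving it:** I stood the box on end, regrasped it and laid it on the mat red side up. I released it there, then gripped it from above and set it down in the tray. The largest force I read at a set-down was about 12 N.
- **Last checks:** The final top and side views show the box flat in the middle of the tray. The other two boxes, cap, marker, tape and beaker look undisturbed, and the arm is clear of everything. The bottle is only partly visible in that last crop. The cylinder and block were outside it, and the arm did not go near them. No check failed or disagreed.

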